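Set up the tea display: plank, tins and menu slate

TASK

Set up the tea display: lay the loose plank across the two raised bearers of the wooden stand, lying flat between their ears and end stops, then stand every tea tin that is there upright on the plank, in one row, each centred across the plank's narrow width and none touching another. Also lay the menu slate, brass lines up and long side up the slope, flat on the easel's sloped rest, centred sideways, with its lower end down against the lip. Leave the bowl and the glass stopper where they are.

Things in the scene. Friction and masses are not known exactly. Their poses are not given: they have to be found in the camera images.
- stand: fixed wooden stand, 320 mm long (its y): a foot rail 12 mm high with two bearer blocks, 36 mm across, 30 along, at y = +-105 mm, tops 70 mm above the table. At each bearer two steel ears, 54 mm apart inside, and at each end an upright steel stop, 310 mm apart inside, all rising 6 mm above the bearers. Origin: centre of its underside, on the table
- bearers (a point): the point midway between the two bearers' tops, 70 mm above the table; axes as the stand (y along it, z up)
- plank: loose light-wood plank, 290 mm long (its y) x 40 mm wide (its x) x 18 mm thick, about 0.2 kg; lies flat on the table at first. Origin at the centre of its underside
- easel: fixed dark steel easel foot, 120 x 90 mm, 12 mm high, carrying the sloped rest; its low front edge looks to its own -x. Origin at the centre of its underside, on the table
- rest: the easel's sloped face, 125 mm long up the slope x 90 mm wide, rising 25 degrees, with a steel lip across its whole low edge that stands 18 mm out of the face. Origin on the face's surface at the middle of the low edge, at the lip's inner side; x points up the slope, y along the lip, z out of the face
- slate: loose blank slate menu slab, 140 mm long (its x) x 50 mm wide (its y) x 14 mm thick, dark with two thin brass lines along the long sides of its top, about 0.22 kg; lies flat on the table at first, top up. Origin at the centre of its underside, z out of the top
- tin1: loose round stainless tea tin with a closed ribbed screw lid and a green band, 56 mm diameter, 85 mm tall, about 0.16 kg, standing upright; may be absent. Origin at the centre of its underside
- tin2: loose round stainless tea tin with a closed ribbed screw lid and a red band, 56 mm diameter, 85 mm tall, about 0.16 kg, standing upright; may be absent. Origin at the centre of its underside
- tin3: loose round stainless tea tin with a closed ribbed screw lid and a blue band, 56 mm diameter, 85 mm tall, about 0.16 kg, standing upright; may be absent. Origin at the centre of its underside
- tin4: loose round stainless tea tin with a closed ribbed screw lid and a yellow band, 56 mm diameter, 85 mm tall, about 0.16 kg, standing upright; may be absent. Origin at the centre of its underside
- bowl: bystander, to be left alone: empty white ceramic bowl, 120 mm wide, 52 mm high. Origin at the underside
- stopper: bystander, to be left alone: glass carafe stopper, 48 mm wide, 76 mm tall, standing. Origin at the underside
There are look-alikes about, which are no part of the job. What is shaped like the slate but pink or red is not meant.

How it is judged:
By the outcome, as a careful person would: the job done as asked, in the order asked, and still so for the second after the job is handed in, with the robot touching nothing.
Of tin1, tin2, tin3, tin4 only 2 to 4 are there at a start; the rules pass over those that are not, and their reading is None.
At some moment in a run one of slate, plank may be knocked a few centimetres aside while the robot is not near it.
It also fails if it takes over 210 s, if anything falls off the work surface, if the arm or the gripper's body presses on something with over 40 N, if the wrist force passes 120 N, or if a joint passes its speed limit or range.

ROBOT

A 6-joint arm with a two-finger parallel gripper is mounted at the origin on the work surface. World frame = base frame: x ahead of the robot, y to its left, z up, the work surface at z = 0. Lengths are in m, angles in rad, forces in N, time in s.
With the tool pointing down it reaches from about 0.375 to 0.975 m from the base axis. Payload 3.8 kg.
Tool frame: the origin (TCP) lies midway between the tips of the shut fingers; the grasp point (between the pads) lies 19 mm behind it; z points along the fingers, y is the line along which they close (so a half turn about z gives the same grasp; the last joint's range is limited). The gripper opens to 88 mm and grips with 3 to 60 N. Pads are 18 mm wide; open, the fingers measure 123 mm over their backs; the gripper's body (75 mm by 187 mm) begins 45 mm behind the grasp point.
Start: joints at [1.078, 0.264, 1.604, -0, 1.274, -0.037], TCP at [0.297, 0.606, 0.239] pointing down, gripper open.
Joint ranges: [-2.63, 2.63], [-0.94, 2.18], [0.31, 2.57], [-1.31, 4.45], [0, 2.66], [-2.55, 2.55]. Speed limits (rad/s): [2.57, 2.57, 3.14, 3.14, 3.14, 3.14].

INTERFACE

Orientations are given as a rotation vector (axis times angle).
In Python, from cell import manip, inverse_kinematics, cams, order gives the robot as it stands. Calls block until the motion is done:
- manip.move_pose(position, orientation): joint-space move of the TCP to a pose.
- manip.move_linear(position, rate=0.15, rot=None): straight line of the TCP; rot=None keeps the orientation; rate is the mean speed in m/s.
- manip.set_joints(angles): joint-space move.
- manip.set_gripper(opening, force=None): finger opening in m; force is the grip in N (None keeps the last); returns when the fingers have stopped.
- manip.dwell(seconds).
- inverse_kinematics(position, orientation): joint angles nearest the present ones, or None.
- manip.state(): the state.
- cams.capture(name): name is "scene" or "top"; returns a dict with "image" (420x560x3 uint8, blue, green, red), "z_map" (420x560 float32, m along the optical axis (not along the pixel's ray), 0 where there is no reading), "intrinsics" (3x3 intrinsics, pixels), "position" and "orientation" of the camera in the world. Camera axes: x right, y down, z forward; pixel columns grow to the right and rows downward; lengths in m; the calibration is good to about 2 mm. A picture is of the moment at which its call begins.
A pose or a line that the arm cannot do raises manip.IKError and nothing moves.
- order.close_job(): hands the job in; it is judged then, once.
The state is a dict: "clock": time; "joint_pos": joint angles; "joint_velocities": joint speeds; "tau": joint torques, N m; "tool_pos": TCP position; "tcp_rot": TCP orientation; "contact_force": force on the tool from outside, world axes, zero at the start; "moment": the same for the moment, N m; "gripper_width": finger opening in m; "grasp_force": force on a finger pad.
Only numpy, scipy, OpenCV 4.12 (cv2) and the standard library are available. Lean on these libraries where they do the work, as an engineer would, in place of code of your own. Each camera call takes 0.05 s, during which the arm holds its last target. There are 200 camera calls.

## Working session

There is one attempt and no reset: what is moved stays moved. The work goes in short steps, each a Python script; the robot and the scene stay as the last script left them, time stands still between calls to the robot, and variables do not carry over. Pictures are saved under pics/ and viewed, at most 14 in all, crops included, and the job is handed in when it is done.

```bash
ls; mkdir -p pics; python3 - <<'E'
from cell import manip,cams
import cv2,numpy as np
for n in("scene","top"):
    c=cams.capture(n);cv2.imwrite(f"pics/{n}0.png",c["image"]);np.savez(f"{n}0.npz",**c)
    print(n,c["intrinsics"].tolist(),c["position"],c["orientation"],(c["z_map"]>0).mean())
print(manip.state())
E
```

```text
pics
scene [[509.10367755574356, 0.0, 284.7050509307681], [0.0, 509.10367755574356, 209.82697607447923], [0.0, 0.0, 1.0]] [1.29015916 0.54333812 1.02025024] [-1.1722008  -2.2773055   1.07333761] 0.9960671768707483
top [[533.4623649357968, 0.0, 278.207731010484], [0.0, 533.4623649357968, 200.10656617198993], [0.0, 0.0, 1.0]] [ 0.13686121 -0.12227075  1.78037349] [-2.10743486  2.16184146 -0.1671194 ] 0.995922619047619
{'clock': 0.1, 'joint_pos': array([ 1.07809315e+00,  2.64641988e-01,  1.60524103e+00, -9.19840389e-06,
        1.27369950e+00, -3.69021016e-02]), 'joint_velocities': array([-0.00057682, -0.00249401, -0.00177495,  0.00014663, -0.00244363,
       -0.00011452]), 'tau': array([-3.62011806e-04, -5.03619325e+01, -3.58071899e+01,  7.30411615e-02,
        2.33088556e-02, -8.55424855e-05]), 'tool_pos': array([0.29682296, 0.60551685, 0.23753471]), 'tcp_rot': array([-7.09668769e-01, -3.05986061e+00,  3.01983385e-03]), 'contact_force': array([-0.57041735,  0.01224798, -0.24572179]), 'moment': array([0.01765566, 0.01362728, 0.0077383 ]), 'grasp_force': 0.0, 'gripper_width': 0.08786270966790523}
```

View pics/scene0.png

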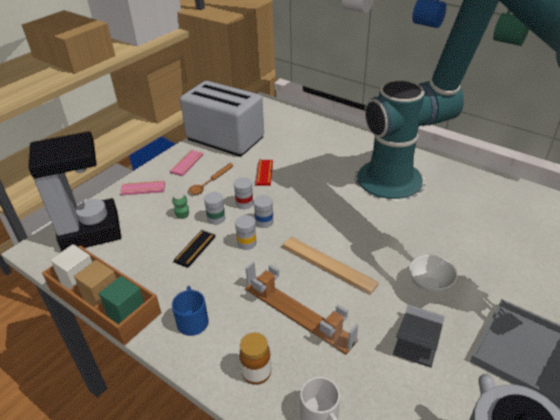

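View pics/top0.png

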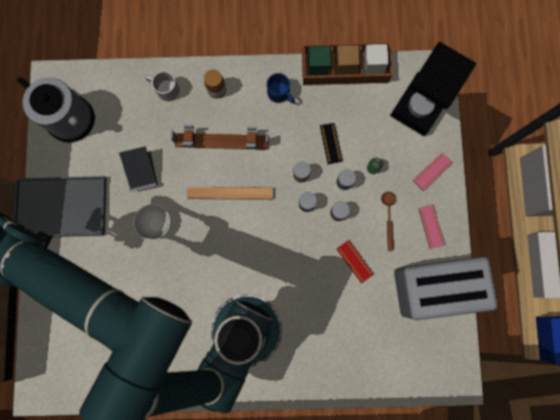

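The scene view shows the plank at (328,264), the stand at (300,305), the easel at (418,335), the dark slate at (195,248), four tins around (240,215), the bowl at (433,275) and the stopper at (180,206). The top view has the same things: plank (230,193), stand (220,140), easel (139,168), slate (331,143), and tins at (303,171), (346,179), (308,201) and (341,210). Next I turn pixels into points.

```bash
cat > vis.py <<'E'
import numpy as np,cv2
from scipy.spatial.transform import Rotation as R
def cloud(c):
    K=c["intrinsics"];z=c["z_map"].astype(float);v,u=np.indices(z.shape)
    ray=np.stack([(u-K[0,2])/K[0,0],(v-K[1,2])/K[1,1],np.ones_like(z)],-1)
    ray=ray@R.from_rotvec(c["orientation"]).as_matrix().T
    P=c["position"]+ray*z[...,None];P[z<=0]=np.nan
    return P,ray
def onplane(c,uv,h):
    """cast pixels (N,2) onto the plane z=h"""
    K=c["intrinsics"];uv=np.asarray(uv,float)
    r=np.c_[(uv-K[[0,1],2])/K[0,0],np.ones(len(uv))]@R.from_rotvec(c["orientation"]).as_matrix().T
    return c["position"]+r*((h-c["position"][2])/r[:,2])[:,None]
def boxpix(c,x0,x1,y0,y1,z0,z1):
    P,_=cloud(c)
    return (P[...,0]>x0)&(P[...,0]<x1)&(P[...,1]>y0)&(P[...,1]<y1)&(P[...,2]>z0)&(P[...,2]<z1)
def biggest(m):
    n,l,s,_=cv2.connectedComponentsWithStats(m.astype(np.uint8))
    return l==1+np.argmax(s[1:,4])
def rect(c,m,h):
    """min-area rectangle of mask cast on z=h: centre, (long,short), yaw of long side in (-pi/2,pi/2]"""
    uv=np.argwhere(m)[:,::-1];p=onplane(c,uv,h)[:,:2]
    (cx,cy),_,_=cv2.minAreaRect((p*1000).astype(np.float32))
    w,V=np.linalg.eigh(np.cov(p.T));d=V[:,1];q=(p-p.mean(0))@np.c_[d,V[:,0]]
    return p.mean(0),np.array([cx,cy])/1000,np.sqrt(12*w[::-1]),np.arctan2(d[1],d[0])%np.pi
E
python3 - <<'E'
from vis import *
np.set_printoptions(precision=4,suppress=True)
C={n:np.load(n+"0.npz") for n in("scene","top")}
pts={"scene":dict(table=(360,210),plank=(328,264),stand=(300,305),easel=(420,328),slate=(195,248),t1=(215,196),t2=(244,181),t3=(264,200),t4=(246,220),bowl=(433,260),stop=(180,198)),
"top":dict(table=(400,350),plank=(230,193),stand=(220,141),easel=(139,163),slate=(331,143),ta=(303,170),tb=(346,178),tc=(308,201),td=(341,210),bowl=(153,220),stop=(375,165))}
for n in C:
    P,_=cloud(C[n])
    for k,(u,v) in pts[n].items():
        p=P[v-1:v+2,u-1:u+2].reshape(-1,3);print(n,k,np.nanmedian(p,0),np.nanstd(p[:,2]),C[n]["image"][v,u])
for n,r in(("scene",(150,140,460,360)),("top",(110,110,400,230))):
    u0,v0,u1,v1=r
    im=C[n]["image"][v0:v1,u0:u1];s=min(800/(u1-u0),600/(v1-v0));cv2.imwrite(f"pics/{n}0c.png",cv2.resize(im,None,fx=s,fy=s,interpolation=cv2.INTER_CUBIC))
E
```

```text
scene table [ 0.1977  0.005  -0.0016] 0.003035755020479531 [168 178 183]
scene plank [0.4609 0.0541 0.0165] 0.0018186624039529793 [112 157 193]
scene stand [0.6169 0.0701 0.011 ] 0.0025538523975664335 [ 57  99 148]
scene easel [0.5388 0.3524 0.0492] 0.00305646864934334 [66 62 62]
scene slate [ 0.6217 -0.2889  0.0135] 0.001146824846092206 [33 28 19]
scene t1 [ 0.4749 -0.3347  0.0849] 0.0012756026978548323 [162 158 159]
scene t2 [ 0.3707 -0.3126  0.0846] 0.0023566565456956705 [161 157 157]
scene t3 [ 0.4076 -0.2033  0.0851] 0.0014401693035865687 [163 160 159]
scene t4 [ 0.5058 -0.1901  0.0837] 0.0014370958001866762 [160 157 157]
scene bowl [0.308  0.2849 0.0378] 0.0038712872787411076 [136 142 144]
scene stop [ 0.5321 -0.4251  0.0726] 0.035919068793550654 [133 153 139]
top table [-0.073  -0.4976  0.0012] 0.0041510174685330265 [137 149 153]
top plank [0.4524 0.045  0.0143] 0.005610156667969378 [ 88 128 169]
top stand [0.6355 0.0776 0.011 ] 0.003947799152066981 [ 36  59 101]
top easel [0.5553 0.3411 0.0532] 0.005665999528682134 [43 41 42]
top slate [ 0.6173 -0.3019  0.014 ] 0.004285301951217711 [16 14 14]
top ta [ 0.5103 -0.1997  0.0852] 0.002838720233122 [130 127 127]
top tb [ 0.4791 -0.3376  0.0871] 0.00482407837941495 [131 127 128]
top tc [ 0.4073 -0.2121  0.0861] 0.004374704072843764 [133 128 128]
top td [ 0.3756 -0.3172  0.0849] 0.0032356430799900557 [130 127 126]
top bowl [0.3696 0.3048 0.0069] 0.005092236687986608 [92 96 98]
top stop [ 0.5388 -0.4501  0.0001] 0.004988200069697727 [71 79 78]
```

View pics/scene0c.png

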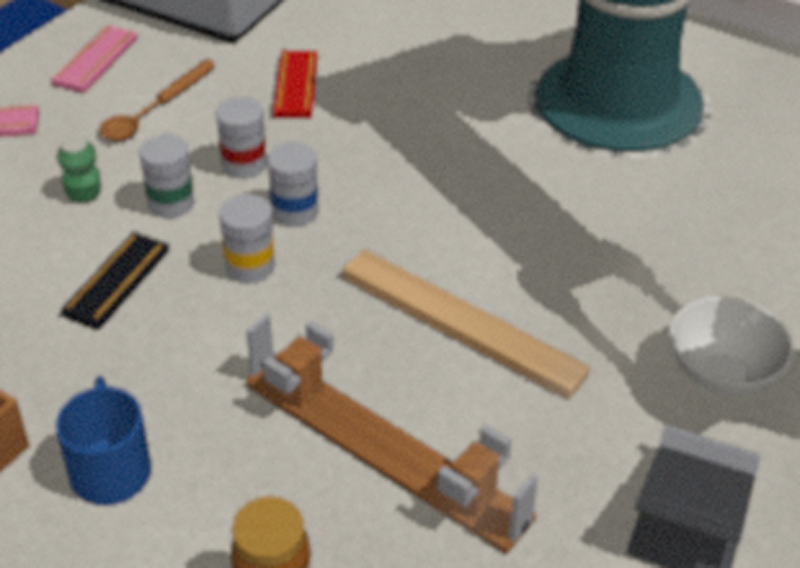

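The crop shows the stand's bearers at about (300,365) and (475,475), its ears and end stops in grey, and the easel lip on the robot side at about (710,450). Tins in green, red, blue and yellow are all present.

```bash
cat >> vis.py <<'E'
def proj(c,P):
    q=(np.asarray(P)-c["position"])@R.from_rotvec(c["orientation"]).as_matrix()
    return (q[...,:2]/q[...,2:])*c["intrinsics"][0,0]+c["intrinsics"][[0,1],2]
def carve(cs,ms,x0,x1,y0,y1,hs,step=.001):
    """footprint points whose columns (heights hs) lie inside every silhouette"""
    g=np.stack(np.meshgrid(np.arange(x0,x1,step),np.arange(y0,y1,step),indexing="ij"),-1);ok=np.ones(g.shape[:2],bool)
    for c,m in zip(cs,ms):
        for h in hs:
            q=proj(c,np.dstack([g,np.full(g.shape[:2],h)])).astype(np.float32)
            ok&=cv2.remap(m.astype(np.float32),q[...,0],q[...,1],cv2.INTER_LINEAR)>.5
    return g[biggest(ok)]
def pca(p):
    w,V=np.linalg.eigh(np.cov(p.T));d=V[:,1]
    return p.mean(0),np.sqrt(12*w[::-1]),np.arctan2(d[1],d[0])%np.pi
def sel(c,x0,x1,y0,y1,f):
    """pixels whose cloud point is in the xy region and whose HSV passes f"""
    return boxpix(c,x0,x1,y0,y1,-.03,.15)&f(*cv2.split(cv2.cvtColor(c["image"],cv2.COLOR_BGR2HSV)))
WOOD=lambda h,s,v:(h<22)&(s>85)
def plank(cs,reg=(.36,.54,-.15,.25),z=0):
    ms=[biggest(sel(c,*reg,WOOD)) for c in cs]
    return [pca(carve(a,b,*reg,(z,z+.018))) for a,b in ((cs,ms),(cs[:1],ms[:1]),(cs[1:],ms[1:]))]
DARK=lambda h,s,v:(v<75)|((h<25)&(s>90))
def slate(cs,reg=(.53,.72,-.39,-.2)):
    ms=[biggest(cv2.morphologyEx(sel(c,*reg,DARK).astype(np.uint8),cv2.MORPH_CLOSE,np.ones((3,3)))) for c in cs]
    return [pca(carve(a,b,*reg,(0,.014))) for a,b in ((cs,ms),(cs[:1],ms[:1]),(cs[1:],ms[1:]))]
E
python3 - <<'E'
from vis import *
np.set_printoptions(precision=4,suppress=True)
cs=[dict(np.load(n+"0.npz")) for n in("scene","top")]
for n,f in(("plank",plank),("slate",slate)):
    for r in f(cs): print(n,*r)
# tins: cloud of lids, and rays on z=.085
for k,x,y in(("green",.477,-.336),("red",.373,-.315),("blue",.407,-.208),("yellow",.508,-.195)):
    for c in cs:
        P,_=cloud(c);m=biggest(boxpix(c,x-.045,x+.045,y-.045,y+.045,.077,.1));p=P[m]
        q=onplane(c,np.argwhere(m)[:,::-1],.085)[:,:2];(cx,cy),r=cv2.minEnclosingCircle(q.astype(np.float32))
        print(k,np.median(p[:,2]),q.mean(0),(cx,cy),2*r)
# stand bearers
for c in cs:
    P,_=cloud(c)
    m=sel(c,.55,.72,-.12,.28,lambda h,s,v:(h<20)&(s>90))&boxpix(c,.55,.72,-.12,.28,.062,.085)
    n,l,s,ce=cv2.connectedComponentsWithStats(m.astype(np.uint8))
    for i in np.argsort(-s[1:,4])[:2]+1:
        uv=np.argwhere(l==i)[:,::-1];print("bearer",s[i,4],np.median(P[l==i],0),onplane(c,uv,.07).mean(0))
    g=sel(c,.53,.74,-.15,.3,lambda h,s,v:(s<50))&boxpix(c,.53,.74,-.15,.3,.045,.1)
    n,l,s,ce=cv2.connectedComponentsWithStats(g.astype(np.uint8))
    for i in np.argsort(-s[1:,4])[:6]+1:
        if s[i,4]>4: uv=np.argwhere(l==i)[:,::-1];print(" grey",s[i,4],ce[i],np.median(P[l==i],0),onplane(c,uv,.076).mean(0))
# easel
for c in cs:
    P,_=cloud(c)
    m=sel(c,.42,.66,.26,.46,lambda h,s,v:(v<90)&(s<80))&boxpix(c,.42,.66,.26,.46,.015,.09)
    m=cv2.erode(biggest(m).astype(np.uint8),np.ones((3,3)))>0;p=P[m]
    for _ in range(8):
        A=np.c_[p[:,:2],np.ones(len(p))];k=np.linalg.lstsq(A,p[:,2],rcond=None)[0];r=p[:,2]-A@k;p=p[abs(r)<max(2.*r.std(),.004)]
    print("easel",len(p),k,"slope deg",np.degrees(np.arctan(np.hypot(*k[:2]))),"yaw",np.arctan2(k[1],k[0]),p.min(0),p.max(0),p.mean(0),r.std())
E
```

```text
plank [0.4544 0.0476] [0.2748 0.0328] 1.5369171134119384
plank [0.4542 0.0477] [0.2769 0.0331] 1.5377195500610017
plank [0.4558 0.0459] [0.2826 0.0369] 1.5356633946395666
slate [ 0.6181 -0.2967] [0.1301 0.0387] 0.15897346451749783
slate [ 0.618  -0.2951] [0.13   0.0418] 0.16116564475893647
slate [ 0.6187 -0.3014] [0.134  0.0483] 0.16367261500583696
green 0.08367652759144484 [ 0.4857 -0.3335] (0.48687729239463806, -0.33390921354293823) 0.06470176577568054
green 0.08573355823385453 [ 0.4811 -0.3408] (0.4807567596435547, -0.3411877453327179) 0.058246999979019165
red 0.08382093224084103 [ 0.3801 -0.3086] (0.38170763850212097, -0.30962488055229187) 0.06556357443332672
red 0.08552965968738069 [ 0.376  -0.3167] (0.37621229887008667, -0.31609225273132324) 0.05717051774263382
blue 0.08359776732207125 [ 0.4144 -0.2036] (0.4151175618171692, -0.20358282327651978) 0.06353814899921417
blue 0.08524437163580678 [ 0.4091 -0.2116] (0.4093433916568756, -0.2111322283744812) 0.05734404921531677
yellow 0.08385452695790252 [ 0.5151 -0.1885] (0.5168906450271606, -0.1883578598499298) 0.06495188921689987
yell
[... 927 characters left out ...]
-0.0309  0.0658] [ 0.5994 -0.0311  0.076 ]
 grey 50 [188.84 127.18] [0.6689 0.174  0.0698] [0.6673 0.1734 0.076 ]
 grey 50 [251.5 129.1] [ 0.6572 -0.0337  0.0681] [ 0.655  -0.0343  0.076 ]
 grey 40 [172.475 135.45 ] [0.6423 0.2286 0.0698] [0.6404 0.2275 0.076 ]
 grey 23 [267.0435 138.2609] [ 0.6232 -0.085   0.0728] [ 0.6223 -0.085   0.076 ]
easel 853 [ 0.4507  0.0972 -0.228 ] slope deg 24.751770317346743 yaw 0.2123162313548168 [0.4886 0.3053 0.0259] [0.6069 0.404  0.0783] [0.551  0.3565 0.055 ] 0.0012365725606164537
easel 763 [ 0.4567  0.0686 -0.2202] slope deg 24.78808859075328 yaw 0.14904497018409293 [0.4806 0.2975 0.0195] [0.6002 0.3974 0.0812] [0.5405 0.3476 0.0505] 0.0036840702325705724
```

```bash
python3 - <<'E'
from vis import *
ims=[]
for n,(u,v) in(("scene",(370,295)),("top",(110,135))):
    c=np.load(n+"0.npz");im=c["image"][v:v+80,u:u+80];ims.append(cv2.resize(im,(400,400),interpolation=cv2.INTER_CUBIC))
u,v=235,255;im=np.load("scene0.npz")["image"][v:v+100,u:u+130]
cv2.imwrite("pics/easel.png",np.clip(np.hstack(ims)*1.6,0,255).astype(np.uint8))
E
```

```text
(no output)
```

View pics/easel.png

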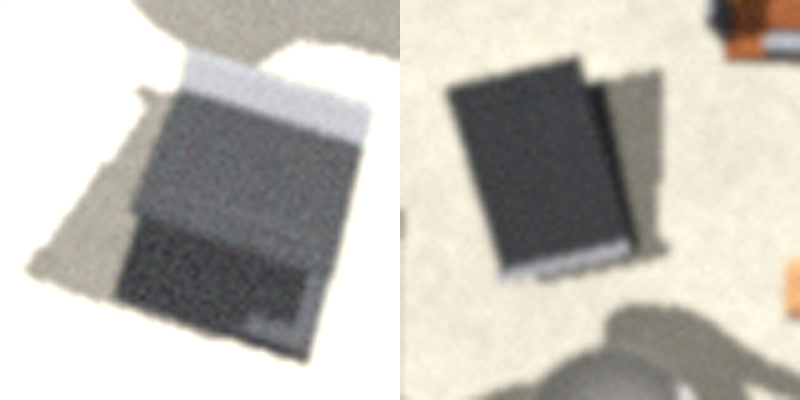

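The easel crops show the rest face and the lip's bright strip on the robot side (low edge). The two views differ by several mm, so I anchor them to the robot by looking at the closed fingertips at a known pose.

```bash
cat > rob.py <<'E'
import numpy as np
from cell import manip,cams,order,inverse_kinematics
from scipy.spatial.transform import Rotation as R
def down(yaw):
    """tool down, its closing axis y at angle yaw (mod pi) in the world"""
    best=None
    for k in(0,np.pi):
        Y=np.array([np.cos(yaw+k),np.sin(yaw+k),0]);Z=np.array([0,0,-1.])
        M=np.c_[np.cross(Y,Z),Y,Z];yield R.from_matrix(M).as_rotvec()
def pick(p,yaw):
    """orientation of the two with the smaller last joint"""
    c=[(abs(q[5]),r) for r in down(yaw) for q in[inverse_kinematics(p,r)] if q is not None]
    return min(c,key=lambda t:t[0])[1]
def go(p,yaw):
    r=pick(p,yaw);manip.move_pose(np.array(p),r);return r
def snap(tag):
    out=[]
    for n in("scene","top"):
        c=cams.capture(n);np.savez(f"{n}{tag}.npz",**c);out.append(c)
    return out
E
python3 - <<'E'
from rob import *;from vis import *
np.set_printoptions(precision=4,suppress=True)
manip.set_gripper(0.0,5)
go([.55,-.08,.25],np.pi/2)
manip.move_linear([.55,-.08,.08]);manip.dwell(.3)
cs=snap("f");s=manip.state();print(s["tool_pos"],s["tcp_rot"],s["clock"],s["contact_force"])
o=[]
for c,n in zip(cs,("scene","top")):
    u,v=proj(c,s["tool_pos"]);print(n,u,v)
    u0,v0=int(u)-40,int(v)-60
    im=cv2.resize(c["image"][v0:v0+80,u0:u0+80],(400,400),interpolation=cv2.INTER_CUBIC)
    cv2.drawMarker(im,(int((u-u0+.5)*5),int((v-v0+.5)*5)),(0,0,255),cv2.MARKER_CROSS,15);o.append(im)
cv2.imwrite("pics/f.png",np.hstack(o))
E
```

```text
[ 0.5502 -0.0801  0.0803] [ 3.1415 -0.0001  0.0009] 5.675 [ 0.2239  0.0623 -0.7321]
scene 267.63886720441343 246.07338266253083
top 265.9631039685544 159.30070753915172
```

View pics/f.png

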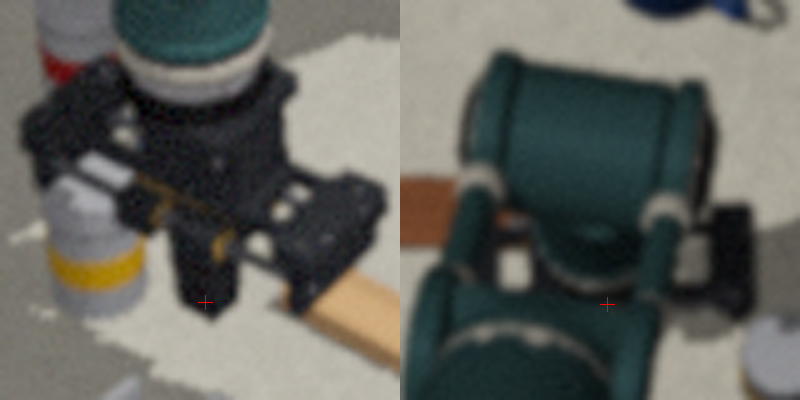

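The red cross (predicted TCP) in the scene view lies within about 0.6 px of the fingertips' centre at crop (208,301). In the top view the tips are hidden. The scene view is therefore good to about 1 mm there, and I check how far the top view is off.

```bash
sed -i 's/(h<22)&(s>85)/(h<22)\&(s>62)/' vis.py; python3 - <<'E'
from vis import *
np.set_printoptions(precision=4,suppress=True)
cs=[dict(np.load(n+"0.npz")) for n in("scene","top")];fs=[dict(np.load(n+"f.npz")) for n in("scene","top")]
for r in plank(cs): print("plank",*r)
for c in cs:
    P,_=cloud(c);m=biggest(sel(c,.36,.54,-.15,.25,WOOD));p=P[m];print("cloud mean",np.median(p,0),m.sum(),[np.percentile(p[:,1],q) for q in(1,99)])
# fingers
P,_=cloud(fs[0]);m=boxpix(fs[0],.50,.60,-.13,-.03,.07,.14)&(fs[0]["image"].max(-1)<80)
m=biggest(m);p=P[m]
for z in(.08,.09,.1,.11,.12):
    q=p[abs(p[:,2]-z)<.005]; print(z,len(q),q.mean(0),q.min(0),q.max(0))
# slate in each: dark v<60
for c in cs:
    for T in(60,75,95):
        m=biggest(cv2.morphologyEx(sel(c,.53,.72,-.4,-.2,lambda h,s,v:(v<T)|((h<25)&(s>70))).astype(np.uint8),cv2.MORPH_CLOSE,np.ones((3,3))))
        print("slate",T,m.sum(),*pca(carve([c],[m],.53,.72,-.4,-.2,(0,.014))))
# pixel area per mm and base
for c in cs: print(proj(c,[[0,0,0],[0,0,.03]]))
E
```

```text
plank [0.4547 0.0496] [0.2828 0.0355] 1.5385807103918867
plank [0.4542 0.0487] [0.2848 0.0365] 1.5354342692657301
plank [0.456  0.0464] [0.2934 0.0386] 1.5379115153705945
cloud mean [0.4612 0.0618 0.0165] 1460 [np.float64(-0.09031704317719882), np.float64(0.1938990081949987)]
cloud mean [0.4543 0.0475 0.0182] 1054 [np.float64(-0.09670891199557106), np.float64(0.18711492959988665)]
0.08 3 [ 0.5585 -0.0756  0.0825] [ 0.5584 -0.0821  0.0823] [ 0.5587 -0.069   0.0826]
0.09 25 [ 0.5583 -0.074   0.0906] [ 0.544  -0.0872  0.0864] [ 0.5618 -0.0626  0.0945]
0.1 30 [ 0.5574 -0.0735  0.1   ] [ 0.5464 -0.0908  0.0951] [ 0.5617 -0.0608  0.1042]
0.11 36 [ 0.557  -0.0711  0.11  ] [ 0.5428 -0.0907  0.1053] [ 0.5633 -0.0608  0.1148]
0.12 18 [ 0.5567 -0.0675  0.1187] [ 0.5447 -0.0878  0.115 ] [ 0.5618 -0.0606  0.125 ]
slate 60 622 [ 0.6185 -0.2955] [0.1298 0.0417] 0.15604840685000543
slate 75 635 [ 0.6181 -0.2953] [0.1304 0.0423] 0.15469894286489705
slate 95 652 [ 0.6181 -0.295 ] [0.1326 0.0428] 0.14998949978194887
slate 60 526 [ 0.6188 -0.301 ] [0.1333 0.0444] 0.16450623425310695
slate 75 578 [ 0.6187 -0.3014] [0.134  0.0483] 0.16367261500583696
slate 95 623 [ 0.6193 -0.3012] [0.1375 0.0513] 0.16436438317008628
[[388.6379 177.9292]
 [389.6276 170.597 ]]
[[245.6892 330.5406]
 [245.0561 331.2966]]
```

```bash
python3 - <<'E'
from vis import *
np.set_printoptions(precision=4,suppress=True)
cs=[dict(np.load(n+"0.npz")) for n in("scene","top")]
k=np.array([.4507,.0972,-.228])
px=[[(405.9,312.9),(441.9,323.1),(396.9,337.5),(437.5,348.5)],[(128.9,188.4),(155.1,182),(118.9,152.9),(145.5,146.1)]]
for c,p in zip(cs,px):
    kk=k.copy()
    if c is cs[1]: kk[2]+=k[0]*.0035+k[1]*.007   # plane shifted to the top view's frame
    K=c["intrinsics"];r=np.c_[(np.array(p)-K[[0,1],2])/K[0,0],np.ones(4)]@R.from_rotvec(c["orientation"]).as_matrix().T
    o=c["position"];t=(kk[0]*o[0]+kk[1]*o[1]+kk[2]-o[2])/(r[:,2]-r[:,:2]@kk[:2])
    Q=o+r*t[:,None];print(Q)
    print("low mid",Q[:2].mean(0),"up mid",Q[2:].mean(0),"wid",np.linalg.norm(Q[1]-Q[0]),np.linalg.norm(Q[3]-Q[2]),"len",np.linalg.norm(Q[:2].mean(0)-Q[2:].mean(0)),"yaw lip",np.arctan2(*(Q[1]-Q[0])[1::-1])+0,"yaw up",np.arctan2(*(Q[2:].mean(0)-Q[:2].mean(0))[1::-1]))
# lip line from grey/dark mask
c=cs[0];P,_=cloud(c)
m=biggest(sel(c,.42,.66,.26,.46,lambda h,s,v:(v>85)&(v<140)&(s<50))&boxpix(c,.42,.56,.28,.42,.015,.09));p=P[m]
print("lip",m.sum(),p.mean(0),pca(p[:,:2])[1:])
E
```

```text
[[0.4999 0.3013 0.0266]
 [0.4766 0.3837 0.0241]
 [0.6163 0.3284 0.0817]
 [0.5886 0.4113 0.0773]]
low mid [0.4882 0.3425 0.0253] up mid [0.6025 0.3699 0.0795] wid 0.08568565364110042 0.0874555473067064 len 0.1293332955481111 yaw lip 1.845580180401373 yaw up 0.2351364539290604
[[0.4756 0.3827 0.0258]
 [0.4951 0.295  0.0261]
 [0.5854 0.4032 0.0773]
 [0.6059 0.3157 0.078 ]]
low mid [0.4854 0.3388 0.026 ] up mid [0.5956 0.3595 0.0777] wid 0.08986341206929786 0.08984608962507623 len 0.12352973524857512 yaw lip -1.352098132179164 yaw up 0.18521298818759893
lip 309 [0.4822 0.3402 0.0305] (array([0.0901, 0.0176]), np.float64(1.7449312059991986))
```

```bash
python3 - <<'E'
from rob import *
np.set_printoptions(precision=4,suppress=True)
manip.move_linear([.55,-.08,.25],.3)
manip.set_gripper(.08)
yp=1.537-np.pi/2   # closing axis across the plank
x,y=.457,.0515
go([x,y,.12],yp);manip.move_linear([x,y,.004],.12)
s=manip.state();print(s["tool_pos"],s["contact_force"])
manip.set_gripper(0,25);s=manip.state();print(s["gripper_width"],s["grasp_force"],s["tool_pos"])
manip.move_linear([x,y,.20],.15);s=manip.state();print(s["gripper_width"],s["contact_force"],s["moment"],s["clock"])
from vis import *
cs=snap("p")
print(plank(cs,(.36,.54,-.15,.25),.2-.004))
E
```

```text
[0.4578 0.0515 0.0046] [-0.659  -0.7362  0.0241]
0.039597844955380906 25.000111162662506 [0.4562 0.0515 0.0039]
0.039922733980392595 [-0.0744 -0.3284 -1.7643] [-0.0483  0.0659  0.0543] 12.05Traceback (most recent call last):
  File "<stdin>", line 13, in <module>
  File "vis.py", line 45, in plank
    ms=[biggest(sel(c,*reg,WOOD)) for c in cs]
        ~~~~~~~^^^^^^^^^^^^^^^^^^
  File "vis.py", line 19, in biggest
    return l==1+np.argmax(s[1:,4])
                ~~~~~~~~~^^^^^^^^^
    return _wrapfunc(a, 'argmax', axis=axis, out=out, **kwds)
    return bound(*args, **kwds)
ValueError: attempt to get argmax of an empty sequence
```

```bash
sed -i 's/-.03,.15)&f/-.03,.4)\&f/' vis.py; python3 - <<'E'
from vis import *
np.set_printoptions(precision=4,suppress=True)
cs=[dict(np.load(n+"p.npz")) for n in("scene","top")];o=[]
for c,n in zip(cs,("scene","top")):
    P,_=cloud(c);m=sel(c,.36,.54,-.15,.25,WOOD)&boxpix(c,.36,.54,-.15,.25,.17,.24);p=P[m]
    print(n,m.sum(),np.median(p,0),np.percentile(p[:,1],[1,99]),np.percentile(p[:,2],[5,95]), [np.median(p[abs(p[:,1]-y)<.02],0) for y in(-.07,.17)])
c=cs[0];cv2.imwrite("pics/p.png",cv2.resize(c["image"][120:340,150:460],None,fx=2.2,fy=2.2))
E
```

```text
scene 1137 [0.4667 0.1074 0.2114] [-0.0899  0.1941] [0.1991 0.2148] [array([ 0.4621, -0.0693,  0.2116]), array([0.4693, 0.1697, 0.2115])]
top 790 [ 0.4549 -0.0102  0.2133] [-0.0969  0.1874] [0.2071 0.2192] [array([ 0.4507, -0.07  ,  0.2133]), array([0.4611, 0.18  , 0.2131])]
```

View pics/p.png

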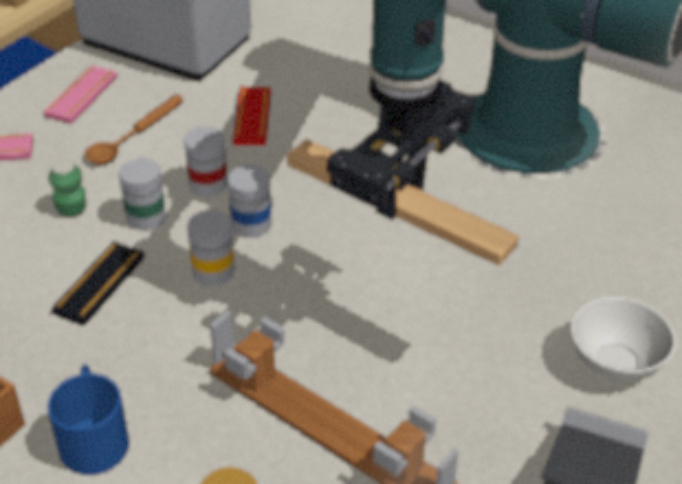

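The picture shows the plank gripped level near its middle at z≈0.213, as expected, with its far end free at (500,245). Next I carry it over the stand and check before lowering.

```bash
python3 - <<'E'
from rob import *;from vis import *
np.set_printoptions(precision=4,suppress=True)
x,y,w=.6365,.0785,1.514-np.pi/2
r=pick([x,y,.2],w);manip.move_linear([x,y,.2],.2,rot=r)
manip.move_linear([x,y,.084],.1);manip.dwell(.2)
s=manip.state();print(s["tool_pos"],s["gripper_width"],s["contact_force"],s["clock"])
cs=snap("q")
o=[]
c=cs[0];o=cv2.resize(c["image"][240:360,220:380],(800,600),interpolation=cv2.INTER_CUBIC)
cv2.imwrite("pics/q.png",o)
for c in cs:
    P,_=cloud(c);m=sel(c,.56,.72,-.12,.28,WOOD)&boxpix(c,.56,.72,-.12,.28,.088,.13);p=P[m]
    print(m.sum(),np.percentile(p[:,1],[1,99]).mean(),[np.median(p[abs(p[:,1]-y)<.02],0) for y in(-.03,.175)])
E
```

```text
[0.637  0.0785 0.0848] 0.039488568534764096 [-0.8111 -0.2051 -1.6703] 14.7167
1258 0.0787736806592873 [array([ 0.6346, -0.0308,  0.0976]), array([0.6478, 0.1753, 0.0978])]
487 0.07007973596295466 [array([ 0.6287, -0.0301,  0.099 ]), array([0.6607, 0.1691, 0.0982])]
```

View pics/q.png

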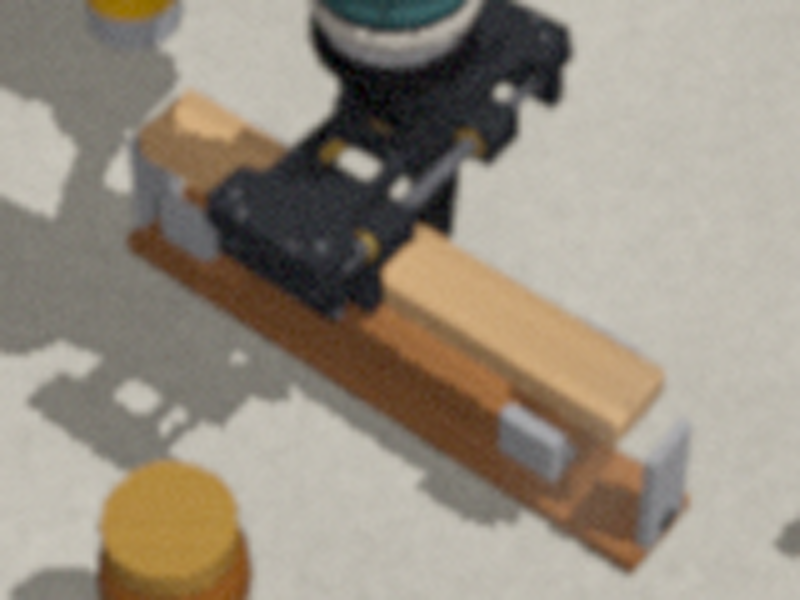

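The picture shows the plank in line with the stand, between the ears and stops, just above them. I lower it.

```bash
python3 - <<'E'
from rob import *;from vis import *
np.set_printoptions(precision=4,suppress=True)
x,y=.6365,.0785
manip.move_linear([x,y,.0745],.04);s=manip.state();print(s["tool_pos"],s["contact_force"])
manip.set_gripper(.07);manip.dwell(.2)
s=manip.state();print(s["tool_pos"],s["contact_force"])
manip.move_linear([x,y,.25],.3);manip.move_linear([.45,-.02,.3],.3)
cs=snap("r");print(manip.state()["clock"])
for c in cs:
    P,_=cloud(c);m=biggest(sel(c,.56,.72,-.12,.28,WOOD)&boxpix(c,.56,.72,-.12,.28,.079,.11));p=P[m]
    print(m.sum(),np.percentile(p[:,1],[1,99]),[np.median(p[abs(p[:,1]-y)<.02],0) for y in(-.03,.08,.175)])
o=[]
for c,(u,v,a,b) in zip(cs,((220,240,160,120),(165,115,120,60))): o.append(cv2.resize(c["image"][v:v+b,u:u+a],(600,300*(b*2)//a if 0 else 600*b//a),interpolation=cv2.INTER_CUBIC))
cv2.imwrite("pics/r.png",cv2.resize(np.vstack(o),None,fx=.8,fy=.8))
for r in slate(cs): print("slate",*r)
E
```

```text
[0.6362 0.0785 0.0739] [-0.0798  0.4558 -1.7146]
[0.6365 0.0785 0.0745] [ 0.301  -0.222   0.1825]
17.7167
1715 [-0.0631  0.2197] [array([ 0.6339, -0.0293,  0.0873]), array([0.6415, 0.0801, 0.0869]), array([0.6467, 0.1753, 0.0871])]
333 [0.1243 0.2166] [array([nan, nan, nan]), array([nan, nan, nan]), array([0.641 , 0.1748, 0.0887])]
slate [ 0.6148 -0.2967] [0.1345 0.0398] 0.1420505174786224
slate [ 0.6157 -0.2953] [0.1345 0.042 ] 0.15767131230878295
slate [ 0.6145 -0.3013] [0.1392 0.0491] 0.15260133394196318
  return _methods._mean(a, axis=axis, dtype=dtype,
  ret = um.true_divide(
```

View pics/r.png

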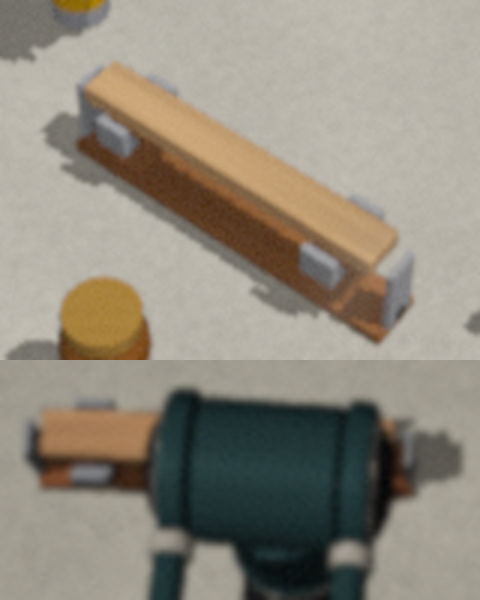

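The plank lies flat (z≈0.087 along its length), between the ears and stops in both crops. Next come the tins, yellow first.

```bash
cat > tin.py <<'E'
from rob import *
G=.034;C=np.array([.6365,.0785]);D=np.array([np.cos(1.514),np.sin(1.514)]);W=1.514-np.pi/2
def tin(x,y,yaw,s):
    """pick tin at x,y with closing axis yaw; stand it on the plank at s along it"""
    manip.set_gripper(.087);r=pick([x,y,.24],yaw)
    manip.move_linear([x,y,.24],.35,rot=r);manip.move_linear([x,y,G],.2)
    f=manip.state()["contact_force"];manip.set_gripper(0,20);g=manip.state()
    print("grip",g["gripper_width"],g["grasp_force"],f,g["tool_pos"])
    manip.move_linear([x,y,.24],.3)
    p=C+s*D;r=pick([*p,.24],W)
    manip.move_linear([*p,.24],.3,rot=r);manip.move_linear([*p,.135],.15);manip.move_linear([*p,.088+G+.0005],.04)
    g=manip.state();print("place",g["gripper_width"],g["contact_force"],g["tool_pos"])
    manip.set_gripper(.08);manip.dwell(.2);manip.move_linear([*p,.24],.3);print("clock",manip.state()["clock"])
E
python3 - <<'E'
from tin import *;from vis import *
np.set_printoptions(precision=4,suppress=True)
tin(.5133,-.191,np.pi/2,.108)
manip.move_linear([.45,-.05,.28],.35)
c=snap("t")[0];cv2.imwrite("pics/t.png",cv2.resize(c["image"][140:360,150:460],None,fx=2.2,fy=2.2))
for c in [dict(np.load(n+"t.npz")) for n in("scene","top")]:
    P,_=cloud(c)
    m=sel(c,.56,.72,-.12,.28,WOOD)&boxpix(c,.56,.72,-.12,.15,.079,.11)
    m2=biggest(boxpix(c,.58,.7,.13,.24,.164,.19));print("lid",np.median(P[m2],0),onplane(c,np.argwhere(m2)[:,::-1],.173).mean(0))
E
```

```text
grip 0.05612705024165994 19.99972071032971 [ 0.028  -0.0674 -0.4829] [ 0.5139 -0.1916  0.0347]
place 0.055553811833783065 [ 1.0642 -1.1939  0.4051] [0.6428 0.1864 0.1226]
clock 26.6667
lid [0.6463 0.1875 0.172 ] [0.6475 0.1878 0.173 ]
lid [0.6413 0.1808 0.1728] [0.6418 0.1806 0.173 ]
```

View pics/t.png

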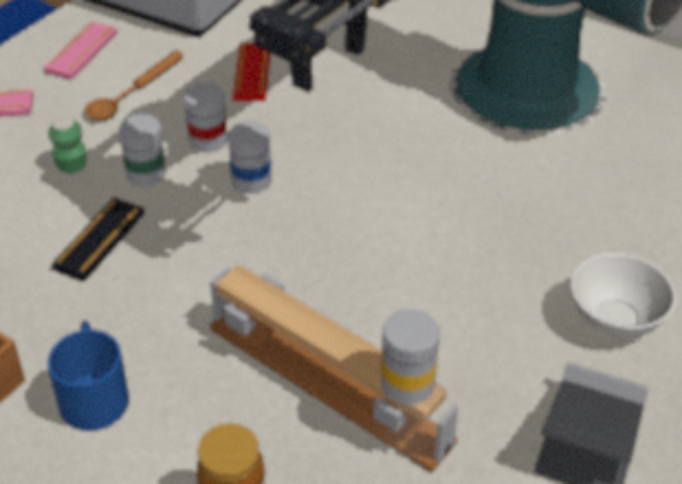

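The picture shows the yellow tin upright near the plank's +y end at (410,357), centred on its width. The other three follow in turn.

```bash
python3 - <<'E'
from tin import *;from vis import *
np.set_printoptions(precision=4,suppress=True)
tin(.4118,-.206,-.3,.036)
tin(.4833,-.336,np.pi/2,-.036)
tin(.3787,-.311,np.arctan2(-.311,.3787),-.108)
manip.move_linear([.45,.0,.30],.35)
cs=snap("u");c=cs[0];cv2.imwrite("pics/u.png",cv2.resize(c["image"][140:360,150:460],None,fx=2.2,fy=2.2))
for r in slate(cs): print("slate",*r)
c=cs[0];P,_=cloud(c)
for s in(.108,.036,-.036,-.108):
    p=C+s*D;m=biggest(boxpix(c,p[0]-.04,p[0]+.04,p[1]-.03,p[1]+.034,.164,.19));print("lid",onplane(c,np.argwhere(m)[:,::-1],.173).mean(0)[:2]-p,m.sum())
E
```

```text
grip 0.0553730046207941 19.999893866479397 [ 0.5897 -0.119   0.2936] [ 0.4117 -0.2061  0.0343]
place 0.055270766150891805 [-0.0533  0.7031 -0.7921] [0.6384 0.1145 0.1224]
clock 35.3667
grip 0.05541793620403599 19.999416014179587 [0.1525 0.417  0.1483] [ 0.4839 -0.3368  0.0348]
place 0.055311554915563055 [ 1.1722  0.079  -0.0626] [0.6348 0.0426 0.1227]
clock 44.1917
grip 0.05533852754494631 19.999995385296643 [-0.0432  0.7206 -0.3444] [ 0.3789 -0.3112  0.0344]
place 0.05564781541264805 [-0.5511 -0.7352 -0.6606] [ 0.6303 -0.0293  0.1224]
clock 52.4917
slate [ 0.6146 -0.2969] [0.1357 0.0394] 0.1398348737424362
slate [ 0.6153 -0.2953] [0.1347 0.0423] 0.15303279938468473
slate [ 0.6145 -0.3016] [0.1404 0.0488] 0.15115190667860556
lid [0.0047 0.0015] 454
lid [0.0045 0.0003] 418
lid [0.005  0.0025] 389
lid [0.0041 0.001 ] 350
```

View pics/u.png

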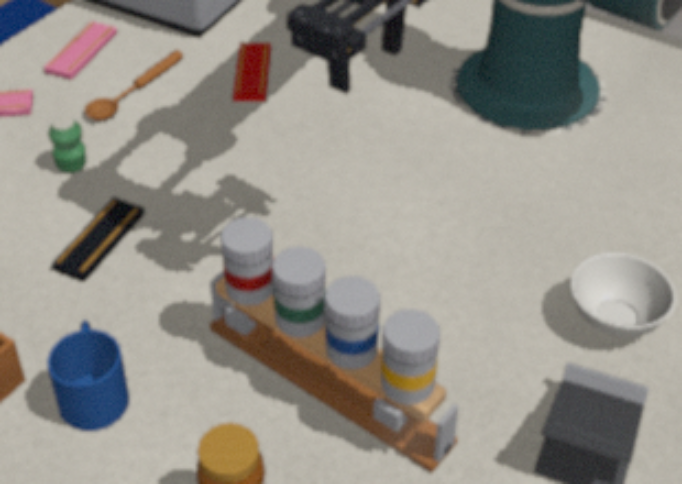

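The picture shows all four tins upright in one row on the plank, at (247,262), (299,292), (352,322) and (410,357). Next I refine the rest's frame for the slate.

```bash
python3 - <<'E'
from vis import *
np.set_printoptions(precision=4,suppress=True)
for i,n in enumerate(("scene","top")):
  for tag in "0":
    c=dict(np.load(n+tag+".npz"));V=cv2.GaussianBlur(c["image"],(3,3),0).max(-1)
    P,_=cloud(c);k=np.array([.4507,.0972,-.228])
    if i: k[2]+=k[0]*.0025+k[1]*.0065
    K=c["intrinsics"];vv,uu=np.indices(V.shape);r=np.stack([(uu-K[0,2])/K[0,0],(vv-K[1,2])/K[0,0],np.ones(V.shape)],-1)@R.from_rotvec(c["orientation"]).as_matrix().T
    o=c["position"];t=(k[:2]@o[:2]+k[2]-o[2])/(r[...,2]-r[...,:2]@k[:2]);Q=o+r*t[...,None]
    reg=boxpix(c,.42,.68,.24,.46,.02,.12)
    print(n,np.percentile(V[reg],range(0,101,10)))
    res=abs(P[...,2]-(P[...,:2]@k[:2]+k[2]))
    for lo in((46,) if i==0 else (33,)):
        m=biggest(reg&(V<(85 if i==0 else 80))&(V>lo)&(res<(.005 if i==0 else .012)))
        m=cv2.morphologyEx(m.astype(np.uint8),cv2.MORPH_OPEN,np.ones((3,3)))>0
        q=Q[m]
        for yaw in(.2,):
            ex=np.array([np.cos(yaw)*np.cos(.436),np.sin(yaw)*np.cos(.436),np.sin(.436)]);ey=np.array([-np.sin(yaw),np.cos(yaw),0])
            a=np.c_[(q-[.488,.3425,.0255])@ex,(q-[.488,.3425,.0255])@ey]
            b=cv2.minAreaRect((a*1000).astype(np.float32));print(m.sum(),"rest-frame rect",b,a.mean(0),pca(a)[1:])
            # centreline & side edges per slice
            for s in range(15,120,20):
                w=a[abs(a[:,0]*1000-s)<6,1]*1000
                if len(w): print("  slice",s,np.percentile(w,[2,98]))
E
```

```text
scene [ 43.  47.  65.  67.  68.  68.  70.  72. 107. 133. 167.]
977 rest-frame rect ((67.10913848876953, -0.5503196716308594), (127.68079376220703, 86.20531463623047), 0.8782735466957092) [0.0692 0.0002] (array([0.1242, 0.0856]), np.float64(0.015528399602882992))
  slice 15 [-40.9203  39.8798]
  slice 35 [-42.3812  40.039 ]
  slice 55 [-38.1613  39.0301]
  slice 75 [-41.0537  40.2869]
  slice 95 [-41.5309  40.4365]
  slice 115 [-41.7024  41.1233]
top [ 28.   43.   43.   43.   43.   44.   44.   45.   52.   82.8 135. ]
938 rest-frame rect ((58.72310256958008, -6.256019592285156), (124.37554931640625, 88.68406677246094), 0.738030195236206) [ 0.0592 -0.0056] (array([0.123 , 0.0865]), np.float64(0.09612645054043867))
  slice 15 [-49.0172  35.6996]
  slice 35 [-48.8786  35.1607]
  slice 55 [-47.115   35.2307]
  slice 75 [-45.2771  35.7235]
  slice 95 [-46.4732  36.3211]
  slice 115 [-44.7358  37.1562]
```

The face measures about 125 x 88 mm in both views. Its yaw is about 0.214, and its sideways position agrees within 1 mm after correcting each camera's bias. I pick the slate after a fresh position check, then carry it to hover.

```bash
cat > sl.py <<'E'
from rob import *
O=np.array([.4892,.3416,.0270]);A=np.radians(25);Yw=.214
ex=np.array([np.cos(Yw)*np.cos(A),np.sin(Yw)*np.cos(A),np.sin(A)]);ey=np.array([-np.sin(Yw),np.cos(Yw),0]);n=np.cross(ex,ey)
def rp(s,h): return O+s*ex+h*n   # h: TCP height over the face
def tilt(p):
    c=[]
    for sg in(1,-1):
        Y=sg*ey;Z=-n;r=R.from_matrix(np.c_[np.cross(Y,Z),Y,Z]).as_rotvec();q=inverse_kinematics(p,r)
        if q is not None:c.append((abs(q[5]),q,r))
    return min(c,key=lambda t:t[0])
E
python3 - <<'E'
from sl import *;from vis import *
np.set_printoptions(precision=4,suppress=True)
for r in slate(snap("v")): last=r;print("slate",*r)
if np.hypot(last[0][0]-.6145,last[0][1]+.3016)>.004: raise SystemExit("moved")
x,y,w=.6165,-.2965,.153+np.pi/2
manip.set_gripper(.085);r=pick([x,y,.3],w)
manip.move_linear([x,y,.3],.3,rot=r);manip.move_linear([x,y,.03],.2);manip.move_linear([x,y,.003],.06)
print(manip.state()["contact_force"],manip.state()["tool_pos"]);manip.set_gripper(0,30);s=manip.state();print(s["gripper_width"],s["grasp_force"],s["tool_pos"])
manip.move_linear([x,y,.3],.2);manip.dwell(.2);s=manip.state();print(s["gripper_width"],s["contact_force"],s["moment"])
t=tilt(rp(.075,.1));print(t[1])
manip.move_linear([.45,-.05,.3],.3)
manip.move_linear(rp(.075,.15),.25,rot=t[2]);manip.move_linear(rp(.075,.03),.15);manip.dwell(.3)
s=manip.state();print(s["tool_pos"],s["contact_force"],s["gripper_width"],s["clock"])
c=snap("w")[0];cv2.imwrite("pics/w.png",cv2.resize(c["image"][240:380,340:500],(640,560),interpolation=cv2.INTER_CUBIC))
E
```

```text
slate [ 0.6148 -0.2968] [0.1354 0.0397] 0.13651105231029392
slate [ 0.6156 -0.2952] [0.1344 0.0424] 0.15108404364589356
slate [ 0.6145 -0.3015] [0.1405 0.0488] 0.1476630240362642
[-0.1601  0.259   0.0777] [ 0.6162 -0.2963  0.0024]
0.04932091849583708 29.998044669628143 [ 0.6167 -0.2968  0.0032]
0.04989741797848456 [ 0.0221  0.0541 -2.2789] [0.0209 0.1171 0.0096]
[ 0.6518  0.0249  2.1143 -0.3108  0.626  -0.915 ]Traceback (most recent call last):
  File "<stdin>", line 12, in <module>
cell.IKError: the arm cannot follow that straight line within its joint ranges
```

```bash
python3 - <<'E'
from sl import *;from vis import *
np.set_printoptions(precision=4,suppress=True)
print(manip.state()["tool_pos"],manip.state()["joint_pos"])
manip.move_linear([.42,.25,.3],.3)
for sg in(1,-1):
    Y=sg*ey;print(inverse_kinematics(rp(.075,.13),R.from_matrix(np.c_[np.cross(Y,-n),Y,-n]).as_rotvec()))
t=tilt(rp(.075,.13));manip.move_pose(rp(.075,.13),t[2])
manip.move_linear(rp(.075,.03),.15);manip.dwell(.3)
s=manip.state();print(s["tool_pos"],s["contact_force"],s["gripper_width"],s["clock"])
c=snap("w")[0];cv2.imwrite("pics/w.png",cv2.resize(c["image"][240:380,340:500],(640,560),interpolation=cv2.INTER_CUBIC))
E
```

```text
[ 0.4507 -0.0507  0.3003] [-0.1665 -0.2011  1.9703 -0.0006  1.3713  1.2516]
[ 0.663  -0.0291  2.112  -0.2951  0.6825 -0.9274]
[ 0.663  -0.0291  2.112  -0.2951  0.6825  2.2142]
[0.5435 0.3537 0.087 ] [ 0.5906  0.1861 -3.1303] 0.049454302537582207 65.5667
```

View pics/w.png

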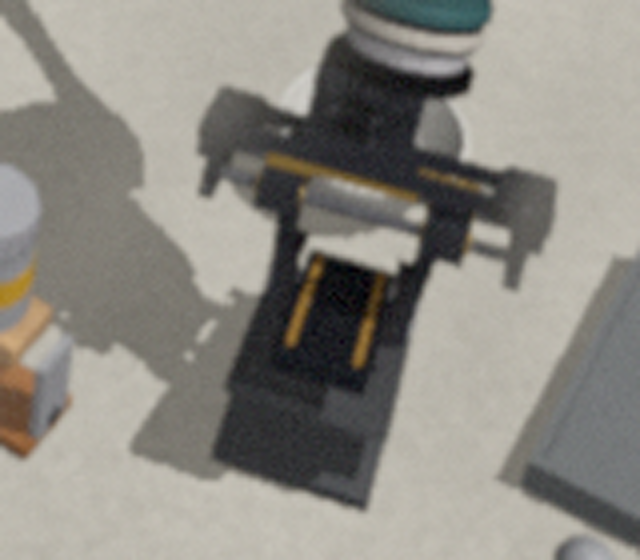

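The slate is held above the rest, parallel to it, brass lines up at (303,300) and (370,322) and roughly centred. Next comes a guarded slide to the lip, then down onto the face.

```bash
python3 - <<'E'
from sl import *;from vis import *
np.set_printoptions(precision=4,suppress=True)
def f():
    manip.dwell(.1);return np.mean([manip.state()["contact_force"] for _ in range(1)],0)
b=f();s,h=.076,.030
while h>.0062:                       # towards the face, guarded
    h-=.003;manip.move_linear(rp(s,h),.05);d=f()-b
    if d@n>3: h+=.002;manip.move_linear(rp(s,h),.05);print("face early");break
print("above",s,h,f()-b)
while s>.060:                        # down the slope to the lip
    s-=.001;manip.move_linear(rp(s,h),.03);d=f()-b
    if d@ex>4: break
print("lip",s,d@ex,d@n,d@ey)
while h>-.003:                       # onto the face
    h-=.0007;manip.move_linear(rp(s,h),.02);d=f()-b
    if d@n>5: break
print("face",h,d@ex,d@n,d@ey,manip.state()["gripper_width"],manip.state()["clock"])
c=snap("x")[0]
E
```

```text
above 0.076 0.0060000000000000045 [ 0.0531 -0.1063 -0.3974]
lip 0.061999999999999986 5.493665526032759 -1.3338171153102283 -1.6675126486460519
face 0.002500000000000004 8.7595316985208 5.662254341993338 -1.305292394316301 0.04998250198337752 75.3167
```

```bash
python3 - <<'E'
from sl import *;from vis import *
s=.062
manip.set_gripper(.065);manip.dwell(.3);manip.move_linear(rp(s,.12),.15)
manip.move_linear([.42,.15,.3],.25);manip.move_linear([.42,-.15,.35],.3)
cs=snap("y");print(manip.state()["clock"])
o=[cv2.resize(c["image"][v:v+70,u:u+70],(400,400),interpolation=cv2.INTER_CUBIC) for c,(u,v) in zip(cs,((380,295),(110,135)))]
cv2.imwrite("pics/y.png",np.clip(np.hstack(o)*1.5,0,255).astype(np.uint8))
c=cs[0];P,_=cloud(c);m=boxpix(c,.45,.66,.28,.44,.02,.14);q=(P[m]-O)
a=np.c_[q@ex,q@ey,q@n];k=(abs(a[:,1])<.022)&(a[:,0]>.01)&(a[:,0]<.12)&(a[:,2]>.006)
for lo in range(0,160,20):
    w=a[(a[:,0]*1e3>lo)&(a[:,0]*1e3<lo+20)&(abs(a[:,1])<.022),2]*1e3
    if len(w):print(lo,len(w),np.median(w))
# brass lines in the scene view, cast onto the slate top plane (h=.014)
for c in cs:
    H,S,V=cv2.split(cv2.cvtColor(c["image"],cv2.COLOR_BGR2HSV));mm=boxpix(c,.45,.68,.28,.44,.02,.14)&(S>90)&(H<28)&(V>55)
    uv=np.argwhere(mm)[:,::-1];K=c["intrinsics"];r=np.c_[(uv-K[[0,1],2])/K[0,0],np.ones(len(uv))]@R.from_rotvec(c["orientation"]).as_matrix().T
    p0=c["position"]-(O+.014*n);Q=p0-r*((p0@n)/(r@n))[:,None];b=np.c_[Q@ex,Q@ey]*1e3
    for sg in(1,-1):
        d=b[(b[:,1]-np.median(b[:,1]))*0+sg*(b[:,1]-b[:,1].mean())>0];print("brass",len(d),d.mean(0),d[:,0].min(),d[:,0].max(),np.polyfit(d[:,0],d[:,1],1)[0])
E
```

```text
79.5167
0 69 12.623183752294278
20 70 12.556898189371193
40 81 12.77400302118509
60 71 12.86529003590201
80 248 -27.32574184403657
100 108 12.465229453959044
120 184 9.878713807151817
brass 94 [72.25259853 20.86249176] 5.277901203247567 132.24093303752235 0.0017311391820816148
brass 93 [ 73.21175293 -14.90799553] 7.1098713496298735 134.6686138656104 -0.002988557222227881
brass 81 [66.25825211 16.89510953] 4.320384609507064 125.36818568773982 -3.098325203900666e-05
brass 83 [ 65.96305654 -19.09521594] 2.2701840570544354 126.63181320582967 0.0018763106973272645
```

View pics/y.png

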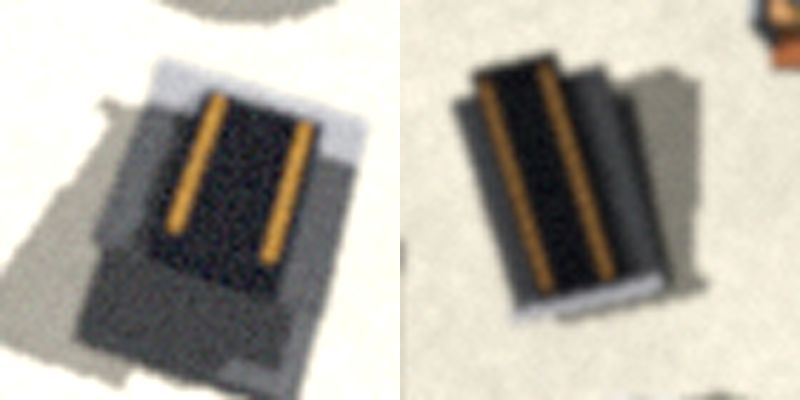

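The pictures show the slate flat on the face (12.5 mm high all along), square and against the lip, with the brass lines up. It sits about 3 mm towards +y relative to the face centre, which both views agree on (+2.5 and +4.2 mm). I regrip it and shift it sideways.

```bash
python3 - <<'E'
from sl import *;from vis import *
np.set_printoptions(precision=4,suppress=True)
def f(): manip.dwell(.1);return manip.state()["contact_force"]
s=.062;manip.set_gripper(.075);manip.move_linear([.42,.15,.35],.3)
t=tilt(rp(s,.12));manip.move_pose(rp(s,.12),t[2]);manip.move_linear(rp(s,.02),.15);b=f()
manip.move_linear(rp(s,.0035),.05);print(f()-b)
manip.set_gripper(0,30);print(manip.state()["gripper_width"],f()-b)
e=-.0033*ey
manip.move_linear(rp(s,.0052),.03);manip.move_linear(rp(s,.0052)+e,.03);b2=f();print(b2-b)
s-=.0005;h=.0052
while h>0:
    h-=.0006;manip.move_linear(rp(s,h)+e,.02);d=f()-b2
    if d@n>4: break
print("face",h,(f()-b)@np.c_[ex,ey,n]);manip.set_gripper(.065);manip.dwell(.3);manip.move_linear(rp(s,.12)+e,.15)
manip.move_linear([.42,.15,.3],.25);manip.move_linear([.42,-.15,.35],.3)
cs=snap("z");print(manip.state()["clock"])
o=[cv2.resize(c["image"][v:v+70,u:u+70],(400,400),interpolation=cv2.INTER_CUBIC) for c,(u,v) in zip(cs,((380,295),(110,135)))]
im=np.clip(np.hstack(o)*1.5,0,255).astype(np.uint8);full=np.hstack([cv2.resize(c["image"][110:360,110:440],(400,303)) for c in cs])[:200]
cv2.imwrite("pics/z.png",np.vstack([im,full]))
for c in cs:
    H,S,V=cv2.split(cv2.cvtColor(c["image"],cv2.COLOR_BGR2HSV));mm=boxpix(c,.45,.68,.28,.44,.02,.14)&(S>90)&(H<28)&(V>55)
    uv=np.argwhere(mm)[:,::-1];K=c["intrinsics"];r=np.c_[(uv-K[[0,1],2])/K[0,0],np.ones(len(uv))]@R.from_rotvec(c["orientation"]).as_matrix().T
    p0=c["position"]-(O+.014*n);Q=p0-r*((p0@n)/(r@n))[:,None];q=np.c_[Q@ex,Q@ey]*1e3
    for sg in(1,-1):
        d=q[sg*(q[:,1]-q[:,1].mean())>0];print("brass",len(d),d.mean(0),d[:,0].min(),d[:,0].max(),np.polyfit(d[:,0],d[:,1],1)[0])
E
```

```text
[-0.6291 -0.0997 -0.2671]
0.04957646678275899 [0.3353 0.6273 0.2675]
[ 3.2721  2.07   -1.7411]
face 0.0034000000000000002 [ 4.9093 -1.7176  2.9626]
90.0917
brass 92 [73.4932 16.9925] 6.9377635665012445 135.09299192010857 -0.00041488397967220654
brass 93 [ 72.2363 -18.706 ] 5.057229229965186 133.14017219993806 -0.005435656198157819
brass 87 [67.1577 13.141 ] 6.8158877712072545 127.7797884810446 -0.0016130084166422424
brass 81 [ 66.6699 -22.9836] 4.768723710201215 125.88481030278805 -0.003822738371010193
```

View pics/z.png

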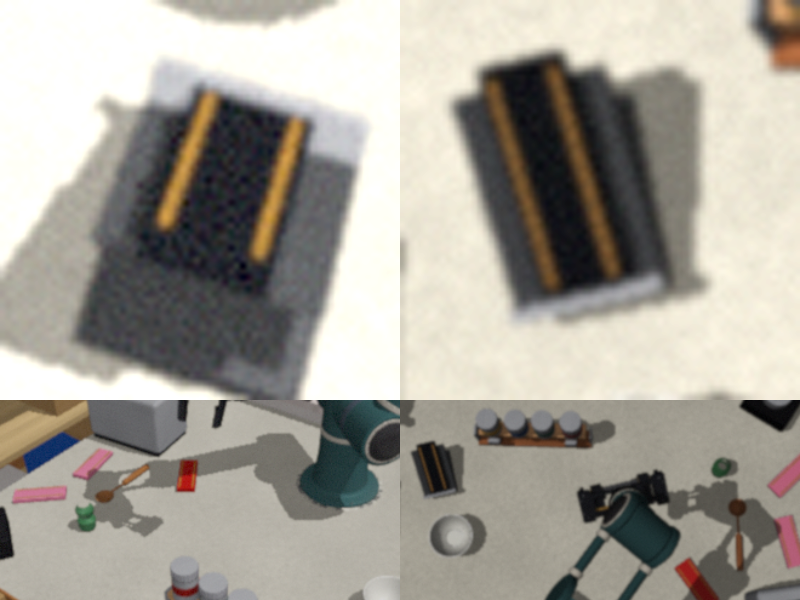

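After the shift the slate is centred to about 1 mm in both views, square and against the lip. The lower strip shows the four tins still in a row on the plank, and the bowl and stopper unmoved. I hand in.

```bash
python3 - <<'E'
from cell import order
print(order.close_job())
E
```

```text
the job is handed in; nothing more can be done
None
```

I handed the job in at about 90 s on the robot's clock (judge's result not shown): plank flat on the bearers, all four tins upright in one row on it, slate brass lines up against the easel's lip and centred to about 1 mm, bowl and stopper left alone.

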